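# Nudge the toaster's crumb tray home with the tongs

### The job

The crumb tray of the toaster has been left sticking out and is still hot. Pick up the kitchen tongs and with their tips nudge the tray gently (slower than 15 cm/s) in two or more short taps, drawing the tongs back off it between taps, until it meets its stop inside the toaster; the gripper itself must not touch the tray. Then lay the tongs down flat on the table, not touching the toaster or the tray.

Things in the scene. Friction and masses are not known exactly. Their poses are not given: they have to be found in the camera images.
- tongs_mid (a point): Kitchen tongs (black and steel, 244 mm long, rigid, 0.12 kg) lying flat; point at mid-length, 7.5 mm above the underside. x across both arms, y along, z up. Grasp here across both arms: 56 mm over their outer sides (each arm 14 mm wide), 15 mm high. The two free tips lie 118 mm away at -y, 56 mm over both; the hinge end 102 mm away at +y.
- tongs: The same tongs; origin below tongs_mid on the underside, same axes.
- crumb_tray (a joint): How far the toaster's crumb tray is out, in m: 0 = home against its stop hidden inside, 0.07 = fully out. It slides level along the toaster's length with about 2.5 N friction and stays where it is left. Even when home, a gap of 12 mm is left between the front plate and the toaster's case.
- tray_front (a point): Centre of the outer face of the tray's upright aluminium front plate (110 mm wide, 44 mm high, from 8 to 52 mm above the table), low on the left end of the toaster. Own axes: x points into the toaster, the way to push; y across the plate; z up.
- toaster: Fixed two-slice steel toaster with black ends, 240 long, 154 wide, 175 mm high, at the right of the table; tray, lever and knob on the end facing the robot's left. Origin on the table under its centre; x along its length, from the tray end (case at x = -120 mm) to the other end. The lever sticks out 19 mm from that end, 138 mm up.
Not all that is in view belongs to the job. There is more than one size of the tongs; the job needs the larger.

How it is judged:
By the outcome, as a careful person would: the job done as asked, in the order asked, and still so for the second after the job is handed in, with the robot touching nothing.
It also fails if it takes over 48 s, if anything falls off the work surface, if the arm or the gripper's body presses on something with over 40 N, if the wrist force passes 120 N, or if a joint passes its speed limit or range.

### The arm

A 7-joint arm with a two-finger parallel gripper is mounted at the origin on a cart in front of the work surface, level with it; the furniture and walls round the work are solid. World frame = base frame: x ahead of the robot, y to its left, z up, the work surface at z = 0. Lengths are in m, angles in rad, forces in N, time in s.
With the tool pointing down it reaches from about 0.425 to 0.925 m from the base axis. Payload 6.8 kg.
Tool frame: the origin (TCP) lies between the finger pads; the fingertips stand 14 mm ahead of it and the grasp point (between the pads) lies 5 mm behind it; z points along the fingers, y is the line along which they close (so a half turn about z gives the same grasp; the last joint's range is limited). The gripper opens to 85 mm and grips with 20 to 120 N. Pads are 22 mm wide; open, the fingers measure 114 mm over their backs; the gripper's body (76 mm by 85 mm) begins 54 mm behind the grasp point. The pads swing forward as they close: fully open they stand 13 mm farther back than shut.
Start: joints at [1.104, 0.477, 0.022, 1.555, -0.011, 1.109, -0.083], TCP at [0.237, -0.632, 0.218] pointing down, gripper open.
Joint ranges: [-2.96, 2.96], [-0.34, 2.1], [-1.41, 1.46], [0.24, 2.44], [-1.37, 4.51], [0.17, 1.92], [-2.96, 2.96]. Speed limits (rad/s): [2.39, 2.39, 3.14, 3.14, 3.14, 3.14, 3.14].

### API

Orientations are given as a rotation vector (axis times angle).
In Python, from bench import r, eyes, ticket gives the robot as it stands. The module is installed in compiled form; this text tells all that it offers.
- The arm moves only by the tool arm_command, never from a script. Its argument "plan" is text: rows parted by semicolons, each of 4 numbers parted by spaces: the shift along the tool's x, y, z in m, then the turn about the tool's z in degrees. In form: tx ty tz yaw; .... A call has 1 to 20 rows; each row shifts and turns the commanded pose from where the row before left it, along the tool's axes as they then stand; what a row does not reach is not made up. A row lasts 1/8 s, in which the tool goes at most 62.5 mm and 10.7 degrees, less where a joint would pass 70% of its speed; a pose out of reach is approached as far as the arm can. A call is refused whole if a number of a shift passes 0.0625 or a number of a turn 10.7, either way. A call with a gripper value outside its range is refused whole. "hand" is the closure, from -1 (fully open) to 1 (shut), set as the call begins (left out, the last holds). The fingers move at their own pace and stop on an object; "grip_force" is the grip in N (left out, the last holds). Time passes only in rows, so rows that do not move let the fingers close. It gives the time, the measured TCP pose, the force, the opening and the grip force at its end, in the units of the state.
- r.get_obs(): the state, without advancing time (a new reading comes with each control period).
- eyes.grab_frame(name): name is "side" or "top" or "wrist"; returns (picture, depth): 480x640x3 uint8, red, green, blue; 480x640 float32, m along the optical axis (not along the pixel's ray), 0 where there is no reading.
- eyes.calibration(name): a dict with "fov_y" (degrees; the focal length in pixels is half the picture's height over the tangent of half this angle, whatever the lens; pixels are square), "cx", "cy" (the principal point, pixels), "origin" and "attitude" of the camera in the world; the wrist camera has in their place "tool_from_camera" (4x4, takes a point from camera to tool coordinates, whose origin is the TCP and whose axes are the flange's). Camera axes: x right, y up, looking along -z (the intrinsics and any distortion apply to the point x, -y, -z); pixel columns grow to the right and rows downward; lengths in m; the calibration is good to about 2 mm. The wrist camera is an equidistant fisheye: a pixel r from the principal point sees the ray r / f radians off the axis. A picture is of the moment at which its call begins: read the wrist's pose just before it. calibration takes no time and is no camera call.
- ticket.hand_in(): hands the job in; it is judged then, once.
The state is a dict: "clock": time; "joints": joint angles; "qvel": joint speeds; "tau": joint torques, N m; "tcp_pos": TCP position; "orientation": TCP orientation; "contact_force": force on the tool from outside, world axes, zero at the start; "moment": the same for the moment, N m; "grip_width": finger opening in m; "gripper_force": force on a finger pad.
Only numpy, scipy, OpenCV 4.12 (cv2) and the standard library are available. Lean on these libraries where they do the work, as an engineer would, in place of code of your own. Each camera call takes 0.05 s, during which the arm holds its last target. There are 200 camera calls.

## Working session

There is one attempt and no reset: what is moved stays moved. The work goes in short steps, Python scripts to look and compute and a tool call to move; the robot and the scene stay as the last step left them, time stands still between calls to the robot, and variables do not carry over. Pictures are saved under pics/ and viewed, at most 10 in all, crops included, and the job is handed in when it is done.

Besides the shell and the picture viewer there is one more tool, called by a JSON object that holds its "fn" and its "kwargs". arm_command: Moves the arm, as the interface text tells. Its arguments: {"type":"object","properties":{"plan":{"type":"string"},"hand":{"type":"number"},"grip_force":{"type":"number"}},"required":["plan"]}

```bash
mkdir -p pics
cat > h.py <<'E'
import numpy as np, cv2
from scipy.spatial.transform import Rotation as R
from bench import r, eyes, ticket
def mat(a):
    a=np.array(a,float)
    return a if a.shape==(3,3) else R.from_rotvec(a).as_matrix() if a.size==3 else R.from_quat(a).as_matrix()
def grab(n):
    o=r.get_obs(); im,d=eyes.grab_frame(n); return o,im,d
def pts(n,o,uv,d=None,plane=None):
    """pixels -> world, via depth d (along the axis) or a z-plane"""
    c=eyes.calibration(n); f=240/np.tan(np.radians(c["fov_y"])/2)
    uv=np.atleast_2d(uv).astype(float); x=(uv[:,0]-c["cx"])/f; y=(uv[:,1]-c["cy"])/f
    if n=="wrist":
        t=np.hypot(x,y)+1e-12; k=np.sin(t)/t; ray=np.c_[x*k,-y*k,-np.cos(t)]
        T=np.array(c["tool_from_camera"]); A=mat(o["orientation"])
        M=A@T[:3,:3]; O=A@T[:3,3]+np.array(o["tcp_pos"])
    else:
        ray=np.c_[x,-y,-np.ones(len(x))]; M=mat(c["attitude"]); O=np.array(c["origin"])
    w=ray@M.T
    if plane is not None: s=(plane-O[2])/w[:,2]
    else: s=np.array([d[int(v),int(u)] for u,v in uv])/-ray[:,2]
    return O+w*s[:,None]
E
python3 - <<'E'
from h import *
for n in("top","side","wrist"):
    print(n,eyes.calibration(n))
    o,im,d=grab(n); cv2.imwrite(f"pics/{n}0.png",im[:,:,::-1]); np.savez(f"{n}0.npz",im=im,d=d)
print(r.get_obs())
E
```

```text
top {'fov_y': 51.71136037965377, 'cx': 320.3197187278861, 'cy': 241.51376328437328, 'origin': array([-0.44528238,  0.61089349,  1.3463853 ]), 'attitude': array([ 0.41882281, -0.68233258, -1.95819908])}
side {'fov_y': 50.885787852226784, 'cx': 322.0183730758407, 'cy': 232.62613561265712, 'origin': array([-0.57953657,  1.02317099,  0.71022287]), 'attitude': array([ 0.5691954 , -1.25690575, -1.97192904])}
wrist {'fov_y': 65.70646984690485, 'cx': 311.28116656002527, 'cy': 243.41307337775444, 'tool_from_camera': array([[-6.54607604e-04,  9.63188808e-01,  2.68825021e-01,
         6.90696364e-02],
       [ 9.99999710e-01,  5.25777549e-04,  5.51229804e-04,
         7.67609126e-04],
       [ 3.89596217e-04,  2.68825304e-01, -9.63188873e-01,
        -1.56254371e-01],
       [ 0.00000000e+00,  0.00000000e+00,  0.00000000e+00,
         1.00000000e+00]])}
{'clock': 0.15, 'joints': array([ 1.1038984 ,  0.47763601,  0.02229752,  1.55620594, -0.01149649,
        1.10927239, -0.08308275]), 'qvel': array([-5.22491939e-05, -6.17832256e-04,  1.67426467e-05, -4.92754218e-03,
       -3.72725122e-04,  7.74509428e-04,  5.00583979e-04]), 'tau': array([ 2.35660416e-03, -5.96927404e+01,  1.61009710e+00, -2.81491989e+01,
        1.26380127e-02,  6.58446035e-03,  2.51374763e-05]), 'tcp_pos': array([ 0.23688502, -0.63157377,  0.21703858]), 'orientation': array([-3.08981685e+00, -5.60462511e-01,  5.11297801e-04]), 'contact_force': array([-0.45174116, -0.61370097, -0.16237908]), 'moment': array([-0.04921147, -0.00672093, -0.00680471]), 'gripper_force': 0.0, 'grip_width': 0.08532788464494159}
```

View pics/top0.png

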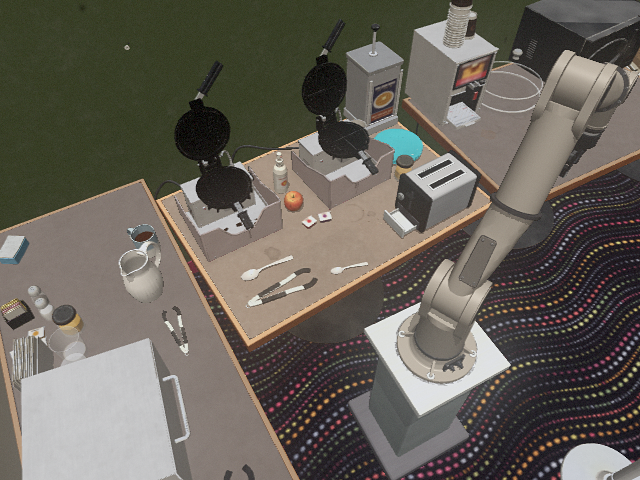

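View pics/side0.png

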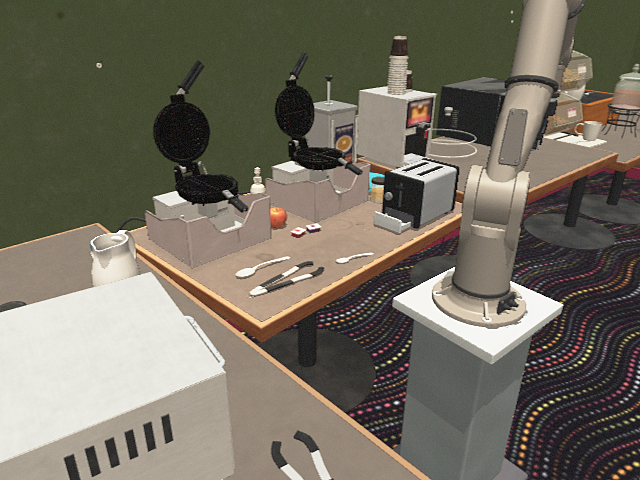

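Tongs candidates in top view: on the work table (283,288), on the left table (176,330), and at the bottom edge (240,470). I'll measure their sizes and enlarge the first.

Run:
```python
from h import *
z=np.load("top0.npz"); im,d=z["im"],z["d"]
P=lambda u,v:pts("top",None,(u,v),d=d)[0].round(3)
for n,uv in dict(t1=(251,301),t1a=(308,271),t1b=(315,288),t2a=(186,352),t2b=(166,313),t2c=(180,312),table=(230,290),table2=(330,310),toastop=(447,170),trayc=(400,222)).items(): print(n,P(*uv), pts("top",None,uv,plane=0.008)[0].round(3))
def up(im,x0,y0,w,h,k): return cv2.resize(im[y0:y0+h,x0:x0+w,::-1],None,fx=k,fy=k,interpolation=cv2.INTER_CUBIC)
s=np.load("side0.npz")["im"]
a=up(im,230,250,100,65,8);b=up(im,370,140,120,110,4);c=up(s,360,150,110,90,3)
can=np.zeros((600,800,3),np.uint8);a=cv2.resize(a,(460,299));can[:299,:460]=a;can[:440-140,460:]=cv2.resize(up(im,150,300,50,60,5),(340,300));
can[300:600,:327]=cv2.resize(b,(327,300));can[300:570,330:660]=c
cv2.imwrite("pics/crop.png",can)
```

```text
t1 [0.385 0.43  0.016] [0.39  0.429 0.008]
t1a [0.41  0.219 0.009] [0.411 0.218 0.008]
t1b [0.344 0.226 0.002] [0.341 0.228 0.008]
t2a [0.316 0.665 0.007] [0.316 0.665 0.008]
t2b [0.474 0.68  0.003] [0.471 0.68  0.008]
t2c [0.454 0.64  0.008] [0.454 0.64  0.008]
table [0.462 0.473 0.004] [0.459 0.473 0.008]
table2 [ 0.613  0.018 -0.702] [0.247 0.223 0.008]
toastop [ 0.463 -0.342  0.174] [ 0.592 -0.477  0.008]
trayc [ 0.442 -0.16   0.021] [ 0.451 -0.168  0.008]
```

View pics/crop.png

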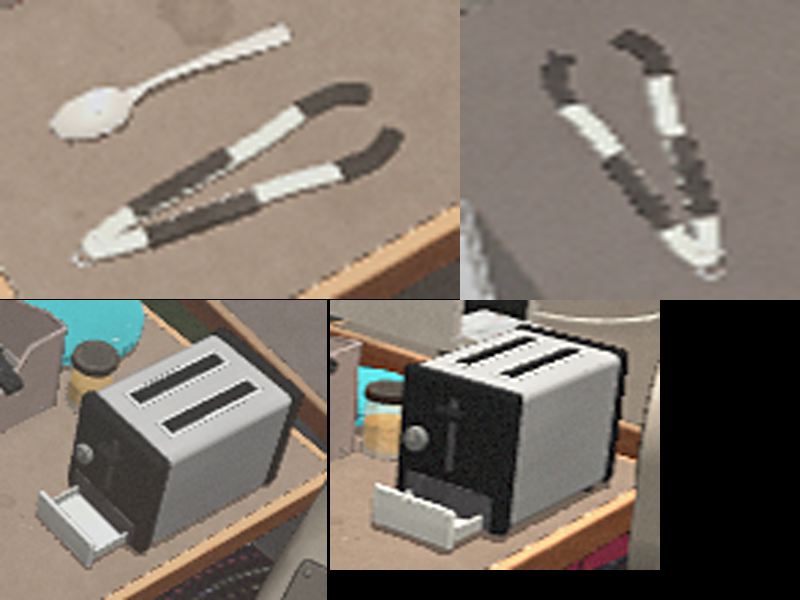

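Tongs at (283,288) are about 0.22 m long against about 0.15 m for those at (176,330), so they are the larger ones; the tips point to the right, toward the toaster. The tray's front plate sits at about (400,222).

Run:
```python
from h import *
z=np.load("top0.npz"); im,d=z["im"],z["d"]
Q=lambda u,v,h=.01:pts("top",None,(u,v),plane=h)[0].round(3)
for n,(x,y) in dict(hinge=(75,262),tipU=(370,93),tipL=(402,135),bendU=(300,95),bendL=(345,175),midUout=(230,150),midLout=(258,210),backU=(132,208),backL=(148,245)).items():
    print(n,Q(230+x/4.6,250+y/4.6))
k=327/480*4  # crop b scale
B=lambda x,y,h:Q(370+x/k,140+(y-300)/k*480*327/480/327*1,h)
ky=300/440*4
B=lambda x,y,h:Q(370+x/k,140+(y-300)/ky,h)
print("plate top L,R",B(38,492,.052),B(87,566,.052))
print("toaster top front far/near",B(85,392,.17),B(165,455,.17),"back",B(222,330,.17),B(303,385,.17))
s=np.load("side0.npz")["im"]; S=lambda x,y,h:pts("side",None,(360+x/3,150+y/3),plane=h)[0].round(3)
print("side plate top",S(374-330,487-300,.052),S(453-330,513-300,.052))
print("side plate bot",S(374-330,530-300,.008),S(453-330,552-300,.008))
print("plate front depth",[pts("top",None,p,d=d)[0].round(3) for p in((393,221),(397,226),(401,231))])
print("toaster top front side",S(403-330,362-300,.17),S(525-330,395-300,.17))
```

```text
hinge [0.375 0.451 0.01 ]
tipU [0.408 0.21  0.01 ]
tipL [0.366 0.207 0.01 ]
bendU [0.43  0.256 0.01 ]
bendL [0.354 0.257 0.01 ]
midUout [0.41 0.32 0.01]
midLout [0.356 0.323 0.01 ]
backU [0.397 0.4   0.01 ]
backL [0.365 0.402 0.01 ]
plate top L,R [ 0.492 -0.121  0.052] [ 0.36  -0.11   0.052]
toaster top front far/near [ 0.523 -0.196  0.17 ] [ 0.388 -0.221  0.17 ] back [ 0.538 -0.417  0.17 ] [ 0.407 -0.445  0.17 ]
side plate top [ 0.491 -0.121  0.052] [ 0.387 -0.136  0.052]
side plate bot [ 0.476 -0.109  0.008] [ 0.382 -0.135  0.008]
plate front depth [array([ 0.441, -0.127,  0.044]), array([ 0.418, -0.129,  0.041]), array([ 0.397, -0.133,  0.034])]
toaster top front side [ 0.534 -0.202  0.17 ] [ 0.376 -0.224  0.17 ]
```

```bash
cat >> h.py <<'E'
def rows(wps,step=.045,turn=9):
    """print tool-frame rows from the present pose through world waypoints (x,y,z,azimuth of tool x in deg)"""
    o=r.get_obs(); A=mat(o["orientation"]); p=np.array(o["tcp_pos"]); out=[]
    az=np.degrees(np.arctan2(A[1,0],A[0,0])); print("at",p.round(4),"az",round(az,1),"tilt",A[2].round(3))
    for w in wps:
        n=int(np.ceil(max(np.linalg.norm(w[:3]-p)/step,abs(w[3]-az)/turn,1)))
        dp=(np.array(w[:3])-p)/n; da=(w[3]-az)/n
        for _ in range(n):
            t=(A.T@dp).round(4); y=round(-da,1); out.append("%g %g %g %g"%(*t,y))
            p=p+A@t; A=A@R.from_euler("z",y,degrees=True).as_matrix(); az-=y
    print(len(out),"; ".join(out))
E
python3 - <<'E'
from h import *
rows([(.40,-.50,.32,35),(.54,-.15,.32,60),(.54,.10,.30,75),(.40,.335,.18,93)])
E
```

```text
at [ 0.2369 -0.6316  0.217 ] az 20.6 tilt [-0.    -0.001 -1.   ]
28 0.0332 -0.011 -0.0171 -2.4; 0.0336 -0.0096 -0.0171 -2.4; 0.034 -0.0082 -0.0171 -2.4; 0.0343 -0.0068 -0.0171 -2.4; 0.0345 -0.0053 -0.0171 -2.4; 0.0347 -0.0039 -0.0171 -2.4; 0.035 -0.023 0 -2.8; 0.0361 -0.0212 0 -2.8; 0.0371 -0.0194 0 -2.8; 0.038 -0.0176 0 -2.8; 0.0388 -0.0157 0 -2.8; 0.0395 -0.0138 0 -2.8; 0.0402 -0.0119 0 -2.8; 0.0407 -0.0099 0 -2.8; 0.0411 -0.0079 0 -2.8; 0.0361 -0.0207 0.0034 -2.5; 0.037 -0.0191 0.0034 -2.5; 0.0378 -0.0175 0.0034 -2.5; 0.0385 -0.0158 0.0034 -2.5; 0.0392 -0.0141 0.0034 -2.5; 0.0398 -0.0124 0.0034 -2.5; 0.0273 -0.0279 0.0172 -2.5; 0.0285 -0.0267 0.0172 -2.5; 0.0297 -0.0254 0.0172 -2.5; 0.0307 -0.0241 0.0172 -2.5; 0.0318 -0.0227 0.0172 -2.5; 0.0327 -0.0213 0.0172 -2.5; 0.0336 -0.0199 0.0172 -2.5
```

{"fn": "arm_command", "kwargs": {"plan": "0.033 -0.011 -0.017 -2.4; 0.034 -0.01 -0.017 -2.4; 0.034 -0.008 -0.017 -2.4; 0.034 -0.007 -0.017 -2.4; 0.034 -0.005 -0.017 -2.4; 0.035 -0.004 -0.017 -2.4; 0.035 -0.023 0 -2.8; 0.036 -0.021 0 -2.8; 0.037 -0.019 0 -2.8; 0.038 -0.018 0 -2.8; 0.039 -0.016 0 -2.8; 0.04 -0.014 0 -2.8; 0.04 -0.012 0 -2.8; 0.041 -0.01 0 -2.8; 0.041 -0.008 0 -2.8", "hand": -1}}

```text
clock: 2.02
tcp_pos: [0.5397, -0.1483, 0.3196]
orientation: [-2.717, -1.576, 0.001]
contact_force: [-0.1, -0.3, -0.4]
grip_width: 0.0855
gripper_force: 0.0
```

{"fn": "arm_command", "kwargs": {"plan": "0.036 -0.021 0.003 -2.5; 0.037 -0.019 0.003 -2.5; 0.038 -0.018 0.003 -2.5; 0.038 -0.016 0.003 -2.5; 0.039 -0.014 0.003 -2.5; 0.04 -0.012 0.003 -2.5; 0.027 -0.028 0.017 -2.5; 0.028 -0.027 0.017 -2.5; 0.03 -0.025 0.017 -2.5; 0.031 -0.024 0.017 -2.5; 0.032 -0.023 0.017 -2.5; 0.033 -0.021 0.017 -2.5; 0.034 -0.02 0.017 -2.5; 0 0 0 0"}}

```text
clock: 3.78
tcp_pos: [0.3963, 0.338, 0.1817]
orientation: [-2.161, -2.278, 0.003]
contact_force: [1.1, -0.1, -0.1]
grip_width: 0.0856
gripper_force: 0.0
```

Run:
```python
from h import *
o,im,d=grab("wrist"); cv2.imwrite("pics/w1.png",im[:,:,::-1]); np.savez("w1.npz",im=im,d=d,p=o["tcp_pos"],q=o["orientation"])
rows([(.381,.327,.1,92.8)])
print(o["clock"])
```

```text
at [0.3981 0.3365 0.1822] az 92.8 tilt [-0.    -0.001 -1.   ]
2 -0.0043 -0.0087 0.0411 0; -0.0043 -0.0087 0.0411 0
3.775
```

View pics/w1.png

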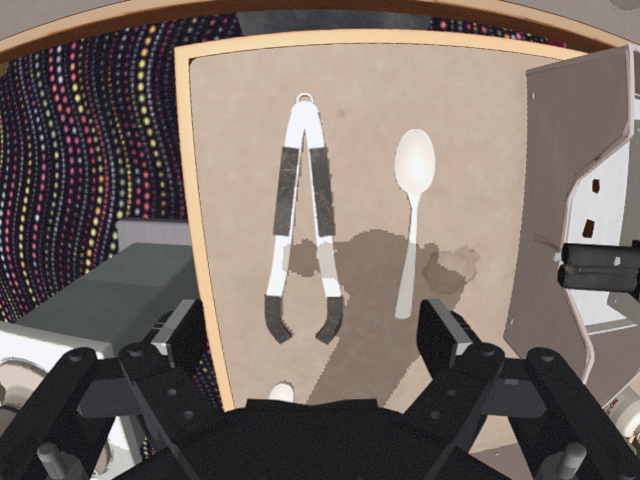

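Tongs: hinge ring at (305,95), tips at (285,340)/(323,340). The spoon handle at (405,250) is a neighbour that the right finger must clear.

Run:
```python
from h import *
z=np.load("w1.npz"); o={"tcp_pos":z["p"],"orientation":z["q"]}
for n,u,h in(("hinge",(305,94),.01),("tipL",(285,341),.012),("tipR",(322,341),.012),("bendL",(265,297),.012),("bendR",(342,297),.012),("midL",(274,235),.012),("midR",(336,235),.012),("grL",(282,150),.01),("grR",(326,150),.01),("spoonL",(396,316),.008),("spoonL2",(408,230),.008),("spoonL3",(411,195),.008)):
    print(n,pts("wrist",o,u,plane=h)[0].round(3),pts("wrist",o,u,d=z["d"])[0].round(3))
```

```text
hinge [0.386 0.448 0.01 ] [0.386 0.449 0.004]
tipL [0.377 0.211 0.012] [0.376 0.205 0.   ]
tipR [0.414 0.214 0.012] [0.414 0.212 0.008]
bendL [0.356 0.259 0.012] [0.356 0.258 0.01 ]
bendR [0.43  0.263 0.012] [0.431 0.262 0.01 ]
midL [0.364 0.321 0.012] [0.363 0.318 0.   ]
midR [0.42  0.324 0.012] [0.421 0.321 0.   ]
grL [0.368 0.398 0.01 ] [0.368 0.398 0.011]
grR [0.407 0.4   0.01 ] [0.407 0.4   0.001]
spoonL [0.487 0.243 0.008] [0.489 0.24  0.003]
spoonL2 [0.488 0.332 0.008] [ 0.49   0.33  -0.001]
spoonL3 [0.487 0.365 0.008] [0.486 0.365 0.011]
```

Run:
```python
from h import *
rows([(.391,.325,.06,92.3),(.391,.325,.012,92.3)],step=.02)
```

```text
at [0.3981 0.3365 0.1822] az 92.8 tilt [-0.    -0.001 -1.   ]
10 -0.0016 -0.0011 0.0175 0.1; -0.0016 -0.0011 0.0175 0.1; -0.0016 -0.0011 0.0175 0.1; -0.0016 -0.0011 0.0175 0.1; -0.0016 -0.0011 0.0175 0.1; -0.0016 -0.0011 0.0175 0.1; -0.0016 -0.0011 0.0175 0.1; 0 0.0001 0.0159 -0.1; 0 0.0001 0.0159 -0.1; 0 0.0001 0.0159 -0.1
```

{"fn": "arm_command", "kwargs": {"plan": "-0.0055 -0.0035 0.04 0.2; -0.0055 -0.0035 0.04 0.2; 0 0 0.03 0.1; 0 0 0.03 0; 0 0 0.012 0; 0 0 0.012 0; 0 0 0.006 0; 0 0 0 0; 0 0 0 0"}}

```text
clock: 4.95
tcp_pos: [0.3932, 0.3249, 0.0134]
orientation: [2.179, 2.263, 0.002]
contact_force: [0.6, -0.1, -0.4]
grip_width: 0.085
gripper_force: 0.0
```

{"fn": "arm_command", "kwargs": {"plan": "0 0 0.002 0; 0 0 0 0; 0 0 0 0; 0 0 0 0; 0 0 0 0; 0 0 0 0; 0 0 0 0; 0 0 0 0; 0 0 0 0; 0 0 0 0", "hand": 1, "grip_force": 60}}

```text
clock: 6.2
tcp_pos: [0.3928, 0.3245, 0.0108]
orientation: [2.179, 2.263, 0.0]
contact_force: [0.4, -0.4, 0.3]
grip_width: -0.0001
gripper_force: 0.0
```

The fingers shut on nothing, so I'll look.

Run:
```python
from h import *
o,im,d=grab("wrist"); np.savez("w2.npz",im=im,d=d,p=o["tcp_pos"],q=o["orientation"])
o2,s,_=grab("side"); np.savez("s2.npz",im=s)
can=np.zeros((480,800,3),np.uint8); can[:,:400]=im[:,120:520,::-1]; can[:400,400:]=cv2.resize(s[215:315,225:325,::-1],(400,400))
cv2.imwrite("pics/w2.png",can); print(o["tcp_pos"],o["orientation"],o["grip_width"])
```

```text
[0.39282508 0.32452042 0.01080522] [2.17927937e+00 2.26281661e+00 5.27565747e-05] -0.00012269034534339739
```

View pics/w2.png

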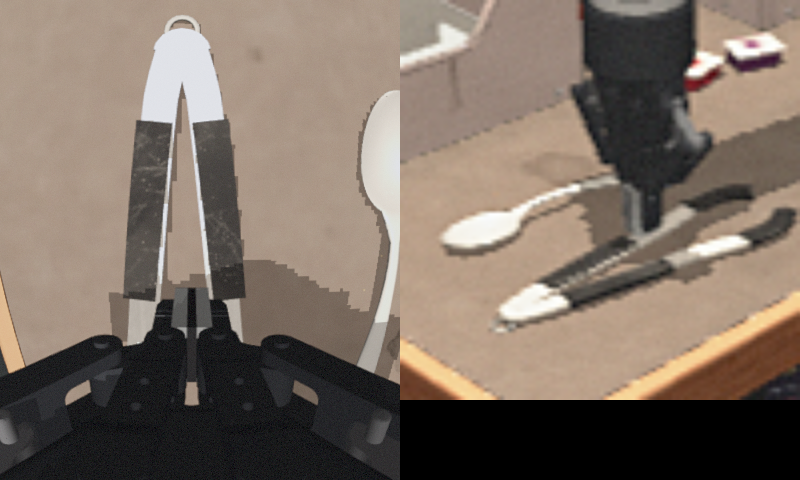

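The shut fingers stand over the gap between the arms, at about (191,290) in the crop. Next: measure the fingertip height and where the tongs are now.

Run:
```python
from h import *
z=np.load("w2.npz"); o={"tcp_pos":z["p"],"orientation":z["q"]}; d=z["d"]
for n,u in (("f1",(300,292)),("f2",(305,300)),("f3",(318,292)),("f4",(305,310)),("f5",(311,320)),("armL",(262,280)),("armR",(350,280)),("between",(302,280)),("btw2",(301,200))):
    print(n,pts("wrist",o,u,d=d)[0].round(4))
print("col",[(v,pts("wrist",o,(301,v),d=d)[0].round(3)[1:]) for v in range(280,312,4)])
for n,u in (("hinge",(302,17)),("L300",(244,298)),("R298",(365,297)),("L120",(256,121)),("R120",(343,121))): print(n,pts("wrist",o,u,plane=.013)[0].round(4))
```

```text
f1 [0.3892 0.3347 0.0325]
f2 [0.3913 0.3352 0.041 ]
f3 [0.3962 0.3352 0.0329]
f4 [0.3914 0.3349 0.049 ]
f5 [0.3935 0.3354 0.0575]
armL [0.3714 0.3305 0.0104]
armR [0.4113 0.3319 0.0102]
between [0.3894 0.3275 0.0007]
btw2 [0.3878 0.366  0.0005]
col [(280, array([0.327, 0.001])), (284, array([0.325, 0.   ])), (288, array([0.334, 0.028])), (292, array([0.335, 0.033])), (296, array([0.336, 0.038])), (300, array([0.335, 0.04 ])), (304, array([0.335, 0.045])), (308, array([0.335, 0.047]))]
hinge [0.3857 0.446  0.013 ]
L300 [0.3633 0.3222 0.013 ]
R298 [0.4184 0.3249 0.013 ]
L120 [0.3685 0.4005 0.013 ]
R120 [0.4041 0.4016 0.013 ]
```

Run:
```python
from h import *
for f,us in(("w1.npz",[(185,305),(200,302),(190,325),(430,303),(440,310),(465,345)]),("w2.npz",[(304,292),(318,292)])):
    z=np.load(f); A=mat(z["q"]); o={"tcp_pos":z["p"],"orientation":z["q"]}
    for u in us: print(f,u,(A.T@(pts("wrist",o,u,d=z["d"])[0]-z["p"])).round(4))
```

```text
w1.npz (185, 305) [ 0.0107 -0.0454 -0.0365]
w1.npz (200, 302) [ 0.0088 -0.0418 -0.0294]
w1.npz (190, 325) [ 0.0069 -0.0413 -0.0449]
w1.npz (430, 303) [ 0.0108  0.0453 -0.0349]
w1.npz (440, 310) [ 0.0112  0.0469 -0.042 ]
w1.npz (465, 345) [ 0.0096  0.0483 -0.0641]
w2.npz (304, 292) [ 0.0111 -0.0016 -0.0234]
w2.npz (318, 292) [ 0.0105  0.0038 -0.0221]
```

Measured fingertips sit about 17 mm behind the reported TCP when shut (about 29 mm when open), so the stated 14 mm ahead does not hold here. They closed above the tongs, which did not move. I'll open, go about 30 mm lower watching the force, then close.

{"fn": "arm_command", "kwargs": {"plan": "0 -0.002 0 0; 0 0 0 0; 0 0 0 0; 0 0 0 0; 0 0 0 0; 0 0 0 0", "hand": -1}}

```text
clock: 7.05
tcp_pos: [0.3909, 0.3244, 0.0108]
orientation: [2.179, 2.263, -0.0]
contact_force: [-0.2, -0.2, -0.1]
grip_width: 0.0853
gripper_force: 0.0
```

{"fn": "arm_command", "kwargs": {"plan": "0 0 0.008 0; 0 0 0.008 0; 0 0 0.004 0; 0 0 0.004 0; 0 0 0.003 0; 0 0 0 0"}}

```text
clock: 7.8
tcp_pos: [0.3908, 0.3244, -0.0164]
orientation: [-2.179, -2.263, 0.0]
contact_force: [-0.1, -0.4, -1.0]
grip_width: 0.0855
gripper_force: 0.0
```

{"fn": "arm_command", "kwargs": {"plan": "0 0 0.002 0; 0 0 0 0; 0 0 0 0; 0 0 0 0; 0 0 0 0; 0 0 0 0; 0 0 0 0; 0 0 0 0", "hand": 1, "grip_force": 60}}

```text
clock: 8.8
tcp_pos: [0.3915, 0.325, -0.0172]
orientation: [2.179, 2.262, 0.003]
contact_force: [-1.0, -1.8, 7.8]
grip_width: 0.0546
gripper_force: 68.8
```

Run:
```python
from h import *
rows([(.391,.325,.11,92.3),(.47,.19,.11,95),(.435,.04,.06,98)],step=.035)
print(pts("top",None,[(333,270),(367,264)],plane=.008).round(3))
```

```text
at [ 0.3915  0.325  -0.0172] az 92.1 tilt [ 0.001  0.002 -1.   ]
14 0 -0.0001 -0.0318 -0; 0 -0.0001 -0.0318 -0; 0 -0.0001 -0.0318 -0; 0 -0.0001 -0.0318 -0; -0.0276 0.0148 0 -0.6; -0.0277 0.0145 0 -0.6; -0.0279 0.0142 0 -0.6; -0.028 0.0139 0 -0.6; -0.0281 0.0136 0 -0.6; -0.0293 -0.0097 0.01 -0.6; -0.0291 -0.01 0.01 -0.6; -0.029 -0.0103 0.01 -0.6; -0.0289 -0.0106 0.01 -0.6; -0.0288 -0.0109 0.01 -0.6
[[0.376 0.143 0.008]
 [0.346 0.031 0.008]]
```

{"fn": "arm_command", "kwargs": {"plan": "0 0 -0.015 0; 0 0 -0.032 0; 0 0 -0.032 0; 0 0 -0.032 0; 0 0 -0.016 0; -0.028 0.015 0 -0.6; -0.028 0.015 0 -0.6; -0.028 0.014 0 -0.6; -0.028 0.014 0 -0.6; -0.028 0.014 0 -0.6; -0.029 -0.01 0.01 -0.6; -0.029 -0.01 0.01 -0.6; -0.029 -0.01 0.01 -0.6; -0.029 -0.01 0.01 -0.6; -0.029 -0.01 0.01 -0.6; 0 0 0 0; 0 0 0 0"}}

```text
clock: 10.92
tcp_pos: [0.4374, 0.0398, 0.0589]
orientation: [-2.058, -2.374, -0.001]
contact_force: [-0.2, 0.3, -1.2]
grip_width: 0.0545
gripper_force: 64.1
```

Run:
```python
from h import *
o,im,d=grab("wrist"); np.savez("w3.npz",im=im,d=d,p=o["tcp_pos"],q=o["orientation"])
o2,s,ds=grab("side"); np.savez("s3.npz",im=s,d=ds)
ot,t,dt=grab("top"); np.savez("t3.npz",im=t,d=dt)
can=np.zeros((600,800,3),np.uint8); can[:300,:400]=cv2.resize(im[:,:,::-1],(400,300)); can[300:,:400]=cv2.resize(s[165:285,300:460,::-1],(400,300)); can[300:,400:]=cv2.resize(t[180:300,310:470,::-1],(400,300))
cv2.imwrite("pics/w3.png",can); print(o["clock"],o["tcp_pos"],o["grip_width"],o["gripper_force"])
```

```text
10.925 [0.43744151 0.03980359 0.05894579] 0.05454049745877079 64.1476821899414
```

View pics/w3.png

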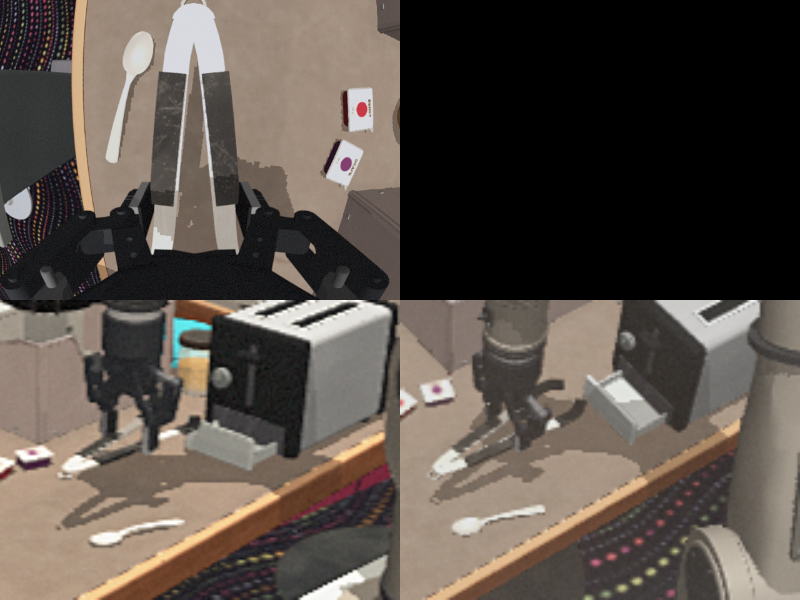

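The tongs are held level, tips toward the plate: tips at top px (373,214) and (383,221), plate from (385,213) to (402,234).

Run:
```python
from h import *
z=np.load("w3.npz"); o={"tcp_pos":z["p"],"orientation":z["q"]}; d=z["d"]
for n,u in(("steelhinge",(309,40)),("gL",(262,122)),("gR",(360,122)),("nL",(252,300)),("nR",(372,300))):
    print(n,pts("wrist",o,u,d=d)[0].round(4))
t=np.load("t3.npz")
for n,u in(("tipA",(372,214)),("tipB",(382,221))): print(n,pts("top",None,u,d=t["d"])[0].round(3),pts("top",None,u,plane=.09)[0].round(3))
for n,u in(("plTL",(385,213)),("plTR",(402.5,236)),("plTRb",(395,226))): print(n,pts("top",None,u,plane=.052)[0].round(3),pts("top",None,np.array(u)+(0,0),d=t["d"])[0].round(3))
s=np.load("s3.npz")
for n,u in(("plTL",(378,216)),("plTR",(402,226)),("plBL",(375,226)),("plBR",(401,234))): print("side",n,pts("side",None,u,plane=.052 if "T" in n else .008)[0].round(3),pts("side",None,u,d=s["d"])[0].round(3))
# plate face points from depth: aluminium-bright pixels, near plate
v,u=np.mgrid[214:250,380:412]; uv=np.c_[u.ravel(),v.ravel()]; P=pts("top",None,uv,d=t["d"])
k=(P[:,2]>.015)&(P[:,2]<.05)&(P[:,1]<-.1)&(P[:,1]>-.16)&(P[:,0]>.36)&(P[:,0]<.51); Q=P[k]
print(k.sum(),Q.min(0).round(3),Q.max(0).round(3),np.polyfit(Q[:,0],Q[:,1],1))
```

```text
steelhinge [0.423  0.1433 0.0842]
gL [0.4113 0.1116 0.0865]
gR [0.4445 0.1163 0.087 ]
nL [0.4148 0.0458 0.0863]
nR [0.4602 0.0523 0.0866]
tipA [ 0.473 -0.058  0.086] [ 0.47  -0.055  0.09 ]
tipB [ 0.43  -0.071  0.085] [ 0.427 -0.069  0.09 ]
plTL [ 0.48  -0.118  0.052] [ 0.485 -0.122  0.046]
plTR [ 0.365 -0.115  0.052] [ 0.384 -0.133  0.021]
plTRb [ 0.414 -0.117  0.052] [ 0.429 -0.13   0.029]
side plTL [ 0.462 -0.107  0.052] [ 0.414 -0.055  0.082]
side plTR [ 0.359 -0.109  0.052] [ 0.393 -0.15   0.028]
side plBL [ 0.479 -0.114  0.008] [ 0.488 -0.123  0.002]
side plBR [ 0.382 -0.135  0.008] [ 0.395 -0.151 -0.002]
181 [ 0.384 -0.159  0.015] [ 0.493 -0.12   0.05 ] [ 0.10390263 -0.17579823]
```

{"fn": "arm_command", "kwargs": {"plan": "0 -0.004 0.02 0; 0 -0.004 0.02 0; 0 0 0.0115 0; -0.015 0 0 0; -0.01 0 0 0; -0.008 0 0 0; -0.005 0 0 0; -0.003 0 0 0; 0 0 0 0; 0 0 0 0"}}

```text
clock: 12.32
tcp_pos: [0.4352, -0.0022, 0.0074]
orientation: [-2.057, -2.374, -0.0]
contact_force: [-0.2, -0.1, -1.0]
grip_width: 0.0546
gripper_force: 64.2
```

{"fn": "arm_command", "kwargs": {"plan": "-0.003 0 0 0; -0.005 0 0 0; -0.005 0 0 0; -0.005 0 0 0; -0.005 0 0 0; -0.005 0 0 0; -0.003 0 0 0"}}

```text
clock: 13.2
tcp_pos: [0.4393, -0.0336, 0.0072]
orientation: [-2.058, -2.373, 0.001]
contact_force: [-1.2, 2.8, -0.5]
grip_width: 0.0544
gripper_force: 64.2
```

Run:
```python
from h import *
o=r.get_obs(); print(o["tcp_pos"],o["contact_force"])
ot,t,dt=grab("top"); os_,s,ds=grab("side"); np.savez("t4.npz",im=t,d=dt)
can=np.zeros((300,800,3),np.uint8); can[:,:400]=cv2.resize(s[165:285,320:480,::-1],(400,300)); can[:,400:]=cv2.resize(t[160:280,330:490,::-1],(400,300))
cv2.imwrite("pics/p4.png",can)
```

```text
[ 0.43934854 -0.03361996  0.00720637] [-1.24336494  2.77332246 -0.46615544]
```

View pics/p4.png

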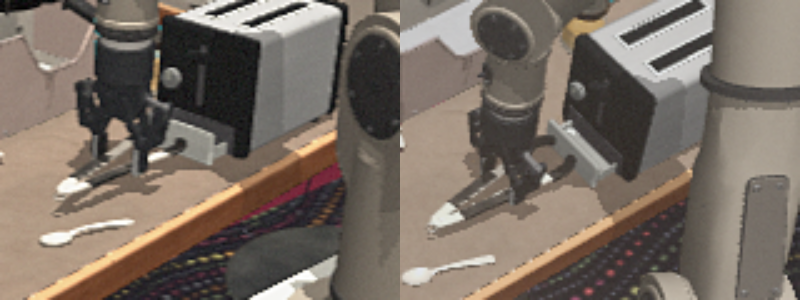

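The tips press the plate at crop (560,150) with about 3 N, and the tray is sliding in. I'll draw back, then tap again.

{"fn": "arm_command", "kwargs": {"plan": "0.008 0 0 0; 0.01 0 0 0; 0.002 0 0 0; 0 0 0 0; -0.01 0 0 0; -0.005 0 0 0; -0.004 0 0 0; -0.005 0 0 0; -0.005 0 0 0; -0.005 0 0 0; -0.005 0 0 0; -0.003 0 0 0; 0 0 0 0"}}

```text
clock: 14.92
tcp_pos: [0.443, -0.0555, 0.0074]
orientation: [2.058, 2.373, 0.0]
contact_force: [-0.8, 0.4, -0.5]
grip_width: 0.055
gripper_force: 64.2
```

{"fn": "arm_command", "kwargs": {"plan": "0.008 0 0 0; 0.01 0 0 0; 0.002 0 0 0; 0 0 0 0; -0.01 0 0 0; -0.005 0 0 0; -0.004 0 0 0; -0.004 0 0 0; -0.004 0 0 0; -0.004 0 0 0; -0.003 0 0 0; 0 0 0 0"}}

```text
clock: 16.42
tcp_pos: [0.4451, -0.0575, 0.0075]
orientation: [-2.045, -2.376, -0.018]
contact_force: [-3.4, 33.2, 2.1]
grip_width: 0.054
gripper_force: 65.5
```

33 N comes sooner than expected from the 12 mm home gap. I'll draw back and look.

{"fn": "arm_command", "kwargs": {"plan": "0.008 0 0 0; 0.012 0 0 0; 0.01 0 0 0; 0 0 0 0"}}

```text
clock: 16.92
tcp_pos: [0.4403, -0.0387, 0.0074]
orientation: [2.057, 2.375, -0.0]
contact_force: [0.5, -0.4, -1.5]
grip_width: 0.0544
gripper_force: 64.7
```

Run:
```python
from h import *
o,w,dw=grab("wrist"); np.savez("w5.npz",im=w,d=dw,p=o["tcp_pos"],q=o["orientation"])
ot,t,dt=grab("top"); os_,s,ds=grab("side"); np.savez("t5.npz",im=t,d=dt);np.savez("s5.npz",im=s,d=ds)
can=np.zeros((600,800,3),np.uint8); can[:300,:400]=cv2.resize(s[165:255,360:480,::-1],(400,300)); can[:300,400:]=cv2.resize(t[160:250,360:480,::-1],(400,300));can[300:,:400]=cv2.resize(w[:,:,::-1],(400,300))
can[300:,400:]=cv2.resize(s[40:280,300:620,::-1],(400,300))
cv2.imwrite("pics/p5.png",can)
print(o["joints"].round(3),o["contact_force"],o["tcp_pos"])
```

```text
[ 0.39   0.501 -0.528  2.221  0.496  0.534 -0.376] [ 0.53960779 -0.44181986 -1.53709671] [ 0.44032661 -0.03871104  0.00735171]
```

View pics/p5.png

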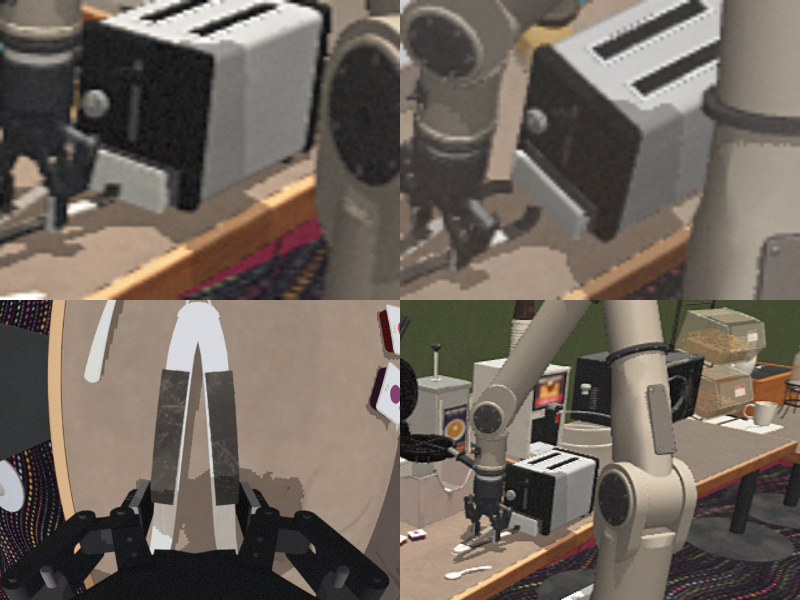

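Run:
```python
from h import *
e=np.array([.139,-.990]); c=np.array([.439,-.129])
t=np.load("t5.npz")
for n,u,h in(("TL",(395.5,206),.052),("TR",(417,225),.052)): 
    p=pts("top",None,u,plane=h)[0]; print(n,p.round(3),((p[:2]-c)@e).round(4))
for nm,cam in(("t5","top"),("s5","side"),("t4","top"),("top0","top"),("side0","side")):
    z=np.load(nm+".npz"); v,u=np.mgrid[160:260,360:480]; uv=np.c_[u.ravel(),v.ravel()]; P=pts(cam,None,uv,d=z["d"]); col=z["im"][uv[:,1],uv[:,0]].astype(int).mean(1)
    a=(P[:,:2]-c)@e; l=(P[:,:2]-c)@np.array([.99,.139])
    k=(abs(l)<.048)&(P[:,2]>.02)&(P[:,2]<.047)&(a>-.02)&(a<.1)&(col>125)
    k2=(abs(l)<.06)&(P[:,2]>.07)&(P[:,2]<.12)&(a>0.04)&(a<.1)&(col<80)
    print(nm,"plate",k.sum(),np.percentile(a[k],[5,20,50,80]).round(4),"case",k2.sum(),np.median(a[k2]).round(4))
for nm in("w3","w5"):
    z=np.load(nm+".npz"); A=mat(z["q"]); im=z["im"].astype(int); g=im.mean(2)
    o={"tcp_pos":z["p"],"orientation":z["q"]}
    col=g[20:140,280]; print(nm,"steel->black edge row at col 280",20+np.argmin(np.diff(col)))
    v,u=20+np.argmin(np.diff(col)),280; print((A.T@(pts("wrist",o,(u,v),d=z["d"])[0]-z["p"])).round(4))
```

```text
TL [ 0.491 -0.169  0.052] 0.0466
TR [ 0.383 -0.186  0.052] 0.0488
t5 plate 2 [0.0472 0.0497 0.0548 0.0598] case 212 0.0636
s5 plate 128 [0.0386 0.0416 0.0439 0.047 ] case 378 0.0658
t4 plate 22 [0.041  0.0466 0.0533 0.059 ] case 219 0.0639
top0 plate 117 [-0.0056 -0.0028  0.0256  0.048 ] case 206 0.064
side0 plate 194 [-0.0063 -0.0029  0.      0.0024] case 378 0.0657
w3 steel->black edge row at col 280 116
[ 0.0768 -0.0095 -0.0268]
w5 steel->black edge row at col 280 112
[ 0.0782 -0.0095 -0.0272]
```

The plate has moved 46 mm. The outer face is about 19 mm from the case, which fits the 12 mm gap plus plate thickness, so it is at its stop. One gentle confirming tap follows.

{"fn": "arm_command", "kwargs": {"plan": "-0.006 0 0 0; -0.005 0 0 0; -0.004 0 0 0; -0.003 0 0 0; -0.002 0 0 0; 0 0 0 0; 0 0 0 0"}}

```text
clock: 17.95
tcp_pos: [0.4429, -0.0576, 0.0072]
orientation: [-2.056, -2.374, -0.001]
contact_force: [-1.0, 5.6, -1.3]
grip_width: 0.0546
gripper_force: 64.9
```

Run:
```python
from h import *
rows([(.435,.0,.008,98),(.435,.04,.06,98),(.47,.19,.08,95),(.391,.325,.06,92.3)],step=.04)
```

```text
at [ 0.4429 -0.0576  0.0072] az 98.2 tilt [ 0.002 -0.    -1.   ]
12 0.029 0.0002 -0.0003 0.1; 0.029 0.0001 -0.0003 0.1; 0.0199 0.0028 -0.026 0; 0.0199 0.0028 -0.026 0; 0.0359 0.0139 -0.005 0.8; 0.0361 0.0134 -0.005 0.8; 0.0363 0.0129 -0.005 0.8; 0.0365 0.0124 -0.005 0.8; 0.0353 -0.0169 0.0051 0.6; 0.0351 -0.0173 0.0051 0.6; 0.0349 -0.0176 0.0051 0.6; 0.0347 -0.018 0.0051 0.6
```

{"fn": "arm_command", "kwargs": {"plan": "0.015 0 0 0; 0.022 0 0 0; 0.022 0 0 0; 0.02 0.003 -0.026 0; 0.02 0.003 -0.026 0; 0.036 0.014 -0.005 0.8; 0.036 0.013 -0.005 0.8; 0.036 0.013 -0.005 0.8; 0.036 0.012 -0.005 0.8; 0.035 -0.017 0.005 0.6; 0.035 -0.017 0.005 0.6; 0.035 -0.018 0.005 0.6; 0.035 -0.018 0.005 0.6; 0 0 0.02 0; 0 0 0.02 0; 0 0 0 0"}}

```text
clock: 19.95
tcp_pos: [0.3882, 0.3235, 0.0182]
orientation: [2.17, 2.272, -0.005]
contact_force: [0.3, 0.2, -1.2]
grip_width: 0.0547
gripper_force: 64.6
```

{"fn": "arm_command", "kwargs": {"plan": "0 0 0.012 0; 0 0 0.008 0; 0 0 0.006 0; 0 0 0.004 0; 0 0 0 0"}}

```text
clock: 20.58
tcp_pos: [0.3895, 0.3238, -0.0109]
orientation: [2.171, 2.27, -0.001]
contact_force: [-0.6, -0.2, -0.8]
grip_width: 0.0546
gripper_force: 64.7
```

{"fn": "arm_command", "kwargs": {"plan": "0 0 0.002 0; 0 0 0.002 0; 0 0 0.001 0; 0 0 0 0; 0 0 0 0"}}

```text
clock: 21.2
tcp_pos: [0.3896, 0.324, -0.0156]
orientation: [2.171, 2.27, 0.0]
contact_force: [0.1, -1.0, -0.8]
grip_width: 0.0544
gripper_force: 64.7
```

{"fn": "arm_command", "kwargs": {"plan": "0 0 0.001 0; 0 0 0.001 0; 0 0 0 0; 0 0 0 0"}}

```text
clock: 21.7
tcp_pos: [0.3897, 0.324, -0.0172]
orientation: [2.171, 2.27, 0.0]
contact_force: [-1.7, -1.1, 6.9]
grip_width: 0.0547
gripper_force: 68.9
```

{"fn": "arm_command", "kwargs": {"plan": "0 0 0 0; 0 0 0 0; 0 0 0 0; 0 0 0 0; 0 0 0 0; 0 0 -0.01 0; 0 0 -0.03 0; 0 0 -0.04 0; 0 0 -0.04 0; 0 0 -0.03 0; 0 0 -0.03 0; 0 0 0 0; 0 0 0 0; 0 0 0 0", "hand": -1}}

```text
clock: 23.45
tcp_pos: [0.389, 0.3233, 0.1614]
orientation: [-2.171, -2.27, 0.003]
contact_force: [-1.1, -0.4, -0.9]
grip_width: 0.0855
gripper_force: 0.0
```

Run:
```python
from h import *
o,w,dw=grab("wrist"); ot,t,dt=grab("top"); os_,s,ds=grab("side"); np.savez("s6.npz",im=s,d=ds)
can=np.zeros((600,800,3),np.uint8); can[:300,:400]=cv2.resize(s[165:255,360:480,::-1],(400,300)); can[:300,400:]=cv2.resize(t[160:250,360:480,::-1],(400,300));can[300:,:400]=cv2.resize(w[:,:,::-1],(400,300))
can[300:,400:]=cv2.resize(s[190:310,220:380,::-1],(400,300))
cv2.imwrite("pics/p6.png",can)
print(o["clock"],o["tcp_pos"],o["contact_force"],o["grip_width"])
e=np.array([.139,-.990]); c=np.array([.439,-.129])
v,u=np.mgrid[160:260,360:480]; uv=np.c_[u.ravel(),v.ravel()]; P=pts("side",None,uv,d=ds); col=s[uv[:,1],uv[:,0]].astype(int).mean(1)
a=(P[:,:2]-c)@e; l=(P[:,:2]-c)@np.array([.99,.139]); k=(abs(l)<.048)&(P[:,2]>.02)&(P[:,2]<.047)&(a>-.02)&(a<.1)&(col>125)
print(k.sum(),np.percentile(a[k],[5,20,50,80]).round(4))
```

```text
23.45 [0.38898695 0.32332989 0.16138531] [-1.11288217 -0.4105989  -0.89821019] 0.08546257955946654
169 [0.0388 0.0416 0.0444 0.0472]
```

View pics/p6.png

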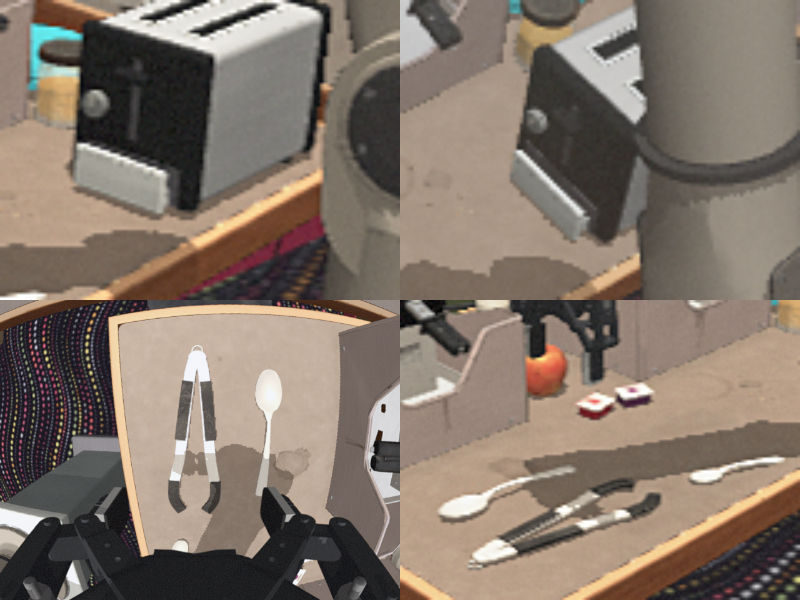

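The picture shows the tray plate close against the toaster at crop (120,180) and the tongs lying flat and clear at (565,520), with the robot free. I'm handing in.

```bash
python3 -c "
from h import *
print(ticket.hand_in())"
```

```text
the job is handed in; nothing more can be done
None
```

The tray was tapped in with the tongs' tips until it met its stop, the tongs lie flat on the table clear of the toaster and tray, and the job was handed in at about 23.6 s; the first grasp closed above the tongs and was redone, and the third tap reached 33 N against the stop.

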